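Run the evidence tray under the camera

ROBOT

A 7-joint arm with a two-finger parallel gripper is mounted at the origin on the work surface. World frame = base frame: x ahead of the robot, y to its left, z up, the work surface at z = 0. Lengths are in m, angles in rad, forces in N, time in s.
With the tool pointing down it reaches from about 0.4 to 0.85 m from the base axis. Payload 10.4 kg.
Tool frame: the origin (TCP) lies at the very end of the fingers, on their centre line; the grasp point (between the pads) lies 19 mm behind it (manip.pinch_z is the distance from the TCP to the grasp point, in m); z points along the fingers, y is the line along which they close (so a half turn about z gives the same grasp; the last joint's range is limited). The gripper opens to 85 mm and grips with 20 to 120 N. Pads are 22 mm wide; open, the fingers measure 114 mm over their backs; the gripper's body (76 mm by 85 mm) begins 54 mm behind the grasp point. The pads swing forward as they close: fully open they stand 13 mm farther back than shut.
Start: joints at [1.227, 0.332, -0.065, 1.46, 0.022, 1.35, -0.088], TCP at [0.197, -0.593, 0.231] pointing down, gripper open.
Joint ranges: [-2.6, 2.6], [-0.5, 2.12], [-1.47, 1.34], [0.16, 2.42], [-1.27, 4.41], [0.06, 2.06], [-2.6, 2.6]. Speed limits (rad/s): [2.22, 2.22, 2.79, 2.79, 3.14, 3.14, 3.14].

INTERFACE

Orientations are given as a unit quaternion [x, y, z, w].
In Python, from workcell import manip gives the robot as it stands. The module is installed in compiled form; this text tells all that it offers.
- The arm moves only by the shell command python3 -m creep 'ROWS' [OPENING] [FORCE]. ROWS is a JSON object of lists of equal length, an entry for each row: "slide": the shift along the tool's x, y, z in m, a list of three; "twist": the turn about the tool's z in degrees. A call has 1 to 8 rows; each row shifts and turns the commanded pose from where the row before left it, along the tool's axes as they then stand; what a row does not reach is not made up. A row lasts 1/8 s, in which the tool goes at most 62.5 mm and 10.7 degrees, less where a joint would pass 70% of its speed; a pose out of reach is approached as far as the arm can. A call with a gripper value outside its range is refused whole. OPENING is the opening in per cent of the stroke, from 0 (shut) to 100 (fully open), set as the call begins (- or left out, the last holds). The fingers move at their own pace and stop on an object; FORCE is the grip in N (left out, the last holds). Time passes only in rows, so rows that do not move let the fingers close. It gives the time, the measured TCP pose, the force, the opening and the grip force at its end, in the units of the state.
- manip.get_obs(): the state, without advancing time (a new reading comes with each control period).
- manip.camera(name): name is "side" or "top"; returns (picture, depth): 420x560x3 uint8, blue, green, red; 420x560 float32, m along the optical axis (not along the pixel's ray), 0 where there is no reading.
- manip.camera_params(name): a dict with "intrinsics" (3x3 intrinsics, pixels), "R" (3x3) and "t" (3): a world point X has camera coordinates R X + t. Camera axes: x right, y down, z forward; pixel columns grow to the right and rows downward; lengths in m; the calibration is good to about 2 mm. A picture is of the moment at which its call begins. camera_params takes no time and is no camera call.
- manip.hand_in(): hands the job in; it is judged then, once.
The state is a dict: "clock": time; "joint_pos": joint angles; "joint_velocities": joint speeds; "tau": joint torques, N m; "position": TCP position; "ee_rot": TCP orientation; "ft_force": force on the tool from outside, world axes, zero at the start; "torque": the same for the moment, N m; "grip_width": opening from 0.0 (shut) to 1.0 (fully open); "grasp_force": force on a finger pad.
Only numpy, scipy, OpenCV 4.12 (cv2) and the standard library are available. Lean on these libraries where they do the work, as an engineer would, in place of code of your own. Each camera call takes 0.05 s, during which the arm holds its last target. There are 200 camera calls.

TASK

The evidence tray of the photo stage stands at its loading end; slide it by its upright post to the robot's left along the rails until it is fully home under the camera, and let go. The unmarked lock lever may or may not be holding the tray, and it cannot be told by looking: if the tray will not budge, do not force it, but throw the lever right over to its other side and try again. Do not disturb the things lying about on the bench.

Things in the scene. Friction and masses are not known exactly. Their poses are not given: they have to be found in the camera images.
- stage: the photo stage, a fixed grey bed 200 x 560 x 45 mm (x, y, z) on the bench; origin at the centre of its underside, x pointing away from the robot, y along the rails to the robot's left, z up. Offsets below are in this frame, in mm. A wall across the bed at y -252 to -240, 75 high, closes the loading end behind the tray. A camera stands over it: lens at x -5, y 20, lowest point z 290
- light_bar (a point): middle of the underside of an opaque light bar, 60 wide (x -115 to -55), 28 thick, underside at z 248, running the whole length of the bed right above the post and the lock lever, hung from posts at x 88, y +-268. An upright gripper cannot reach below it: come in from the robot's side with the tool leaned back 30 to 35 degrees, fingers pointing down and away
- tray: the aluminium evidence tray, plate 12 mm thick, x -95 to +70, y -75 to +75 about its origin at mid-thickness (top at z 62). At the loading end its origin is at stage y -145; it slides only along +y, 160 mm, to a firm stop: fully home is stage y +15. Free, it takes 2 to 3 N and stays where left; locked, it stops dead after 3 to 5 mm of play. Knife and scale bar on it are flat and attached
- post (a point): centre of the tray's upright square steel post, 14 x 14 mm, 53 mm tall (z 62 to 115 in the stage frame, the centre at 88.5), at stage x -85 and at the tray's y; push or pinch it to slide the tray
- lock: the lock block fixed on the bed, 50 x 90 x 20 mm, origin at the centre of its underside at stage x -85, y 160, z 45; two small cheeks rise to z 77 beside the lever's pivot. It locks the tray at the loading end only
- lever (a joint): angle of the lock lever (rad) about an axis along stage x through x -85, y 160, z 70: 0 upright, -0.5 leaned fully to stage -y (robot's right), +0.5 fully to +y (left). It starts leaned right and stays where left. One side of upright locks the tray, the other frees it; which is which is unmarked and differs from run to run. It takes about 2.5 N at the tip
- lever_tip (a point): middle of the free end of the lock lever, a flat steel bar 16 mm (x) by 10 mm (y), reaching 65 mm from its pivot; the upper 55 mm stands clear of the cheeks
- jar: bystander: closed jar, 56 mm across, 85 high, standing on the bench to the right of the stage; origin at its underside
- tape: bystander: roll of clear tape lying flat, 90 mm across, 28 high, on the bench to the left; origin at its underside
- rack: bystander: yellow open tube rack, 75 x 75 x 55 mm, on the bench to the left; origin at its underside

How it is judged:
By the outcome, as a careful person would: the job done as asked, in the order asked, and still so for the second after the job is handed in, with the robot touching nothing.
It also fails if it takes over 58 s, if anything falls off the work surface, if the arm or the gripper's body presses on something with over 40 N, if the wrist force passes 120 N, or if a joint passes its speed limit or range.

## Working session

There is one attempt and no reset: what is moved stays moved. The work goes in short steps, Python scripts to look and compute and a shell command to move; the robot and the scene stay as the last step left them, time stands still between calls to the robot, and variables do not carry over. Pictures are saved under pics/ and viewed, at most 10 in all, crops included, and the job is handed in when it is done.

```bash
mkdir -p pics
python3 - <<'E'
from workcell import manip
import cv2,numpy as np
for n in("side","top"):
    p,d=manip.camera(n);cv2.imwrite(f"pics/{n}0.png",p);np.save(f"{n}0.npy",d)
    c=manip.camera_params(n);print(n,np.round(c["intrinsics"],1).tolist(),np.round(c["R"],3).tolist(),np.round(c["t"],3).tolist())
o=manip.get_obs();print(o["clock"],o["position"],o["ee_rot"],o["ft_force"],o["grip_width"])
E
```

```text
side [[408.9, 0.0, 274.6], [0.0, 408.9, 209.2], [0.0, 0.0, 1.0]] [[-0.717, -0.697, 0.002], [-0.39, 0.398, -0.83], [0.578, -0.596, -0.558]] [0.413, 0.384, 0.931]
top [[477.0, 0.0, 279.0], [0.0, 477.0, 216.1], [0.0, 0.0, 1.0]] [[0.021, -1.0, 0.002], [-0.99, -0.021, -0.139], [0.139, 0.001, -0.99]] [-0.003, 0.601, 1.788]
0.1 [ 0.19698817 -0.5927767   0.23057898] [ 9.87157736e-01  1.59747173e-01 -1.37883835e-04 -6.52832717e-04] [-0.32641931  0.13581158  0.14066508] 0.9990943176113889
```

View pics/side0.png

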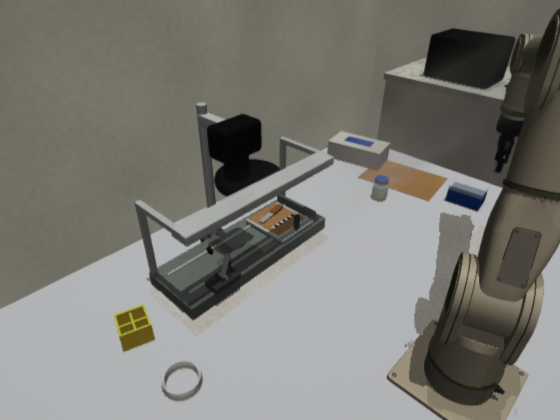

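View pics/top0.png

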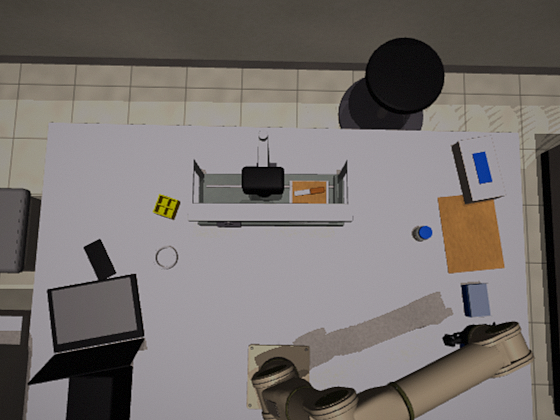

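The side view shows the post as a dark upright at about (297,221) and the lever at about (227,260). In the top view the light bar covers (189–352, 204–221) and hides both. The jar is at (423,233).

```bash
cat > h.py <<'E'
import numpy as np,cv2
from workcell import manip
C={n:manip.camera_params(n) for n in("side","top")}
def cloud(n,d):
    K,R,t=(np.array(C[n][k]) for k in("intrinsics","R","t"))
    v,u=np.mgrid[:d.shape[0],:d.shape[1]]
    X=np.stack([(u-K[0,2])/K[0,0]*d,(v-K[1,2])/K[1,1]*d,d],-1)
    P=(X-t)@R; P[d==0]=np.nan; return P
def ray(n,uv,z):
    K,R,t=(np.array(C[n][k]) for k in("intrinsics","R","t"))
    o=-R.T@t; r=R.T@np.linalg.solve(K,[*uv,1]); return o+r*(z-o[2])/r[2]
def proj(n,X):
    K,R,t=(np.array(C[n][k]) for k in("intrinsics","R","t"))
    q=K@(R@np.array(X)+t); return q[:2]/q[2]
E
python3 - <<'E'
from h import *
T=cloud("top",np.load("top0.npy"));S=cloud("side",np.load("side0.npy"))
print("bench z",np.nanmedian(T[280:300,200:230,2]),np.nanmedian(S[300:320,50:90,2]))
m=(T[...,2]>.255)&(T[...,2]<.3);m[:200]=0;m[225:]=0;m[:,:185]=0;m[:,356:]=0
P=T[m];print(len(P),np.median(P[:,2]),cv2.minAreaRect(P[:,:2].astype(np.float32)))
m2=(S[...,2]>.255)&(S[...,2]<.3)&(S[...,0]<.8)&(S[...,0]>.3)&(abs(S[...,1])<.5);m2[:,345:]=0
P2=S[m2];print(len(P2),cv2.minAreaRect(P2[:,:2].astype(np.float32)),np.median(P2[:,2]))
for n,x0,x1,y0,y1 in(("post",285,310,212,232),("lev",210,245,245,285)):
    print(n)
    for v in range(y0,y1,3): print(v,[tuple((S[v,u]*1000).astype(int)) if np.isfinite(S[v,u,0]) else 0 for u in range(x0,x1,4)])
p=cv2.imread("pics/side0.png");cv2.imwrite("pics/sidecrop.png",cv2.resize(p[170:310,140:340],None,fx=4,fy=4,interpolation=cv2.INTER_CUBIC))
E
```

```text
bench z -0.0003103136790952904 0.0003225661523147221
3046 0.2790951744196686 ((0.586599588394165, 0.0432814359664917), (0.07333929091691971, 0.5500605702400208), 1.0561071634292603)
4618 ((0.6733524799346924, 0.041422098875045776), (0.2528504729270935, 0.5562947392463684), 0.9311205148696899) 0.2796321041560134
post
212 [(np.int64(673), np.int64(-150), np.int64(61)), (np.int64(661), np.int64(-157), np.int64(64)), (np.int64(652), np.int64(-167), np.int64(63)), (np.int64(663), np.int64(-201), np.int64(42)), (np.int64(643), np.int64(-198), np.int64(52)), (np.int64(625), np.int64(-197), np.int64(61)), (np.int64(607), np.int64(-196), np.int64(70))]
215 [(np.int64(660), np.int64(-136), np.int64(62)), (np.int64(650), np.int64(-145), np.int64(63)), (np.int64(637), np.int64(-150), np.int64(67)), (np.int64(581), np.int64(-105), np.int64(116)), (np.int64(620), np.int64(-171), np.int64(65)), (np.int64(627), np.int64(-201), np.int64(46)), (np.int64(607), np.int64(-197), np.int64(58))]
218 [(np.int64(646), np.int64(-121), np.int64(64)), (np.int64(636), np.int64(-129), np.int64(66)), (np.int64(629)
[... 6664 characters left out ...]
(65)), (np.int64(560), np.int64(215), np.int64(72)), (np.int64(558), np.int64(204), np.int64(66)), (np.int64(552), np.int64(195), np.int64(64)), (np.int64(553), np.int64(181), np.int64(53)), (np.int64(565), np.int64(157), np.int64(29)), (np.int64(563), np.int64(144), np.int64(21))]
284 [(np.int64(581), np.int64(240), np.int64(64)), (np.int64(571), np.int64(234), np.int64(67)), (np.int64(565), np.int64(226), np.int64(65)), (np.int64(557), np.int64(219), np.int64(65)), (np.int64(554), np.int64(208), np.int64(60)), (np.int64(553), np.int64(195), np.int64(52)), (np.int64(563), np.int64(173), np.int64(30)), (np.int64(564), np.int64(159), np.int64(20)), (np.int64(565), np.int64(143), np.int64(7))]
```

View pics/sidecrop.png

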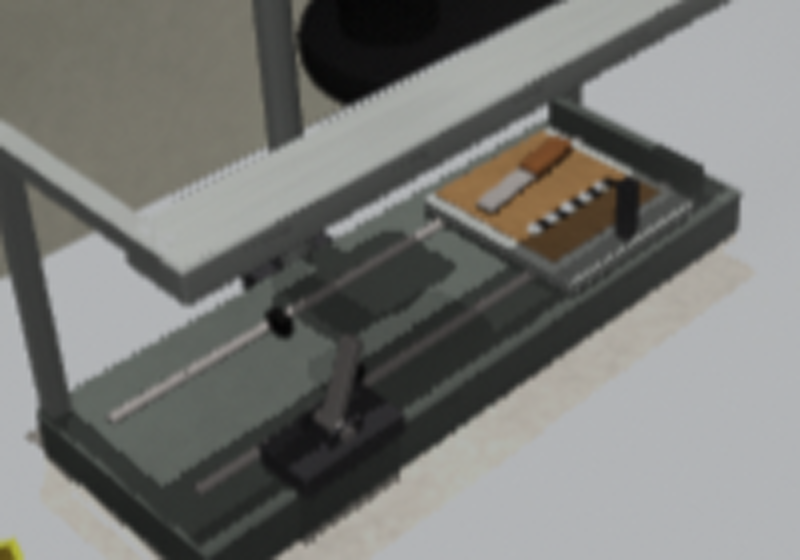

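The crop shows the lever with its tip at about (347,340), leaning right, and the post at (627,210). Both agree with the text. Next I'll refine the stage frame and check the command's usage.

```bash
python3 - <<'E'
from h import *
T=cloud("top",np.load("top0.npy"));S=cloud("side",np.load("side0.npy"))
R=T[206:219,195:346]; 
q=R.reshape(-1,3);q=q[(q[:,2]>.27)&(q[:,2]<.285)]
# bar edges per column band from top depth
xs=[];ys=[]
for u in range(200,342,4):
    c=T[195:232,u];c=c[(c[:,2]>.268)&(c[:,2]<.29)]
    xs.append((c[:,0].min()+c[:,0].max())/2);ys.append(np.median(c[:,1]))
print("bar x=%.4f + %.4f*y"%tuple(np.polyfit(ys,xs,1)[::-1]))
f=(S[...,2]>.01)&(S[...,2]<.035)&(S[...,0]>.54)&(S[...,0]<.6)&(S[...,1]>-.22)&(S[...,1]<.3)
print("front x",np.polyfit(S[f][:,1],S[f][:,0],1),f.sum(),"y range",np.percentile(S[f][:,1],[1,99]))
print("post top",ray("side",(296.75,215),.115),"lev tip",ray("side",(226.75,255),.127))
for n,c,z in(("jar",(423,233),.085),):print(n,ray("top",c,z))
E
python3 -m creep; python3 -m creep --help; ls -la
```

```text
bar x=0.5809 + -0.0157*y
front x [-0.01743331  0.56691972] 786 y range [-0.21268201  0.29705738]
post top [ 0.58379941 -0.10639928  0.115     ] lev tip [0.58128415 0.17756799 0.127     ]
jar [ 0.54268372 -0.52874694  0.085     ]
total 1856
drwxr-xr-x  3 agent agent   4096 Nov 30 13:55 .
drwxr-xr-x 23 root  root    4096 Nov 30 13:55 ..
-rw-r--r--  1 agent agent    596 Nov 30 13:55 h.py
drwxr-xr-x  2 agent agent   4096 Nov 30 13:55 pics
-rw-r--r--  1 agent agent 940928 Nov 30 13:55 side0.npy
-rw-r--r--  1 agent agent 940928 Nov 30 13:55 top0.npyinvalid input
invalid input: not JSON, or not a number
```

```bash
python3 -m creep '{"slide":[[0,0,-0.04],[0,0,-0.04],[0,0,-0.04],[0,0,-0.04]],"twist":[4.4,4.4,4.4,4.2]}'
```

```text
clock: 0.6
position: [0.197, -0.5929, 0.3923]
ee_rot: [1.0, 0.007, -0.0, -0.0]
ft_force: [0.6, -0.7, 0.0]
grip_width: 0.998
grasp_force: 0.0
```

```bash
python3 -m creep '{"slide":[[0.04,-0.04,0],[0.04,-0.04,0],[0.04,-0.04,0],[0.04,-0.04,0],[0.04,-0.04,0],[0.02,-0.05,0],[0,-0.05,0],[0,-0.05,0]],"twist":[0,0,0,0,0,0,0,0]}' 0 && python3 -m creep '{"slide":[[0,-0.05,0],[0,-0.05,0],[0,-0.05,0],[0,-0.05,0],[0,-0.04,-0.02],[0,0,-0.05],[0,0,-0.05],[0,0,-0.05]],"twist":[0,0,0,0,0,0,0,0]}'; python3 -c "
from workcell import manip;print(manip.get_obs()['joint_pos'].round(3))"
```

```text
clock: 1.6
position: [0.411, -0.2376, 0.3909]
ee_rot: [1.0, 0.009, -0.0, -0.0]
ft_force: [0.2, -0.3, -0.0]
grip_width: -0.005
grasp_force: 0.0
clock: 2.6
position: [0.4066, 0.0007, 0.5628]
ee_rot: [1.0, 0.009, 0.0, 0.0]
ft_force: [0.6, 0.1, 0.1]
grip_width: 0.001
grasp_force: 0.0
[ 0.557 -0.078 -0.594  1.216 -0.047  1.99  -1.609]
```

```bash
python3 -m creep '{"slide":[[0,0,-0.04],[0,0,-0.04],[0,0,-0.04],[0,0,-0.04]],"twist":[0,0,0,0]}'; python3 -c "
from workcell import manip;print(manip.get_obs()['joint_pos'].round(3))"
```

```text
clock: 3.1
position: [0.4068, -0.0, 0.6333]
ee_rot: [0.999, 0.008, 0.046, -0.001]
ft_force: [-0.7, 0.3, -1.4]
grip_width: -0.002
grasp_force: 0.0
[ 1.043 -0.068 -1.023  1.027 -0.072  2.058 -1.573]
```

The lean appears at the wrist limit, pointing away from the robot as wanted. I'll keep going up and check that it stays.

```bash
python3 -m creep '{"slide":[[0,0,-0.04],[0,0,-0.04],[0,0,-0.04],[0,0,-0.04]],"twist":[0,0,0,0]}';  python3 -m creep '{"slide":[[0,0,0.03],[0,0,0.03]],"twist":[0,0]}'; python3 -c "
from workcell import manip;print(manip.get_obs()['joint_pos'].round(3))"
```

```text
clock: 3.6
position: [0.3956, -0.0, 0.6886]
ee_rot: [0.994, 0.008, 0.109, -0.002]
ft_force: [0.1, 0.8, -0.7]
grip_width: -0.001
grasp_force: 0.0
clock: 3.85
position: [0.4089, 0.0006, 0.629]
ee_rot: [0.994, 0.009, 0.109, -0.002]
ft_force: [0.2, 1.0, -0.2]
grip_width: -0.0
grasp_force: 0.0
[ 0.776 -0.19  -0.658  1.152 -0.155  1.918 -1.509]
```

```bash
python3 -m creep '{"slide":[[0.01,0,-0.05],[0.01,0,-0.05],[0.01,0,-0.05],[0.01,0,-0.05],[0.01,0,-0.05],[0.01,0,-0.05]],"twist":[0,0,0,0,0,0]}'; python3 -c "
from workcell import manip;print(manip.get_obs()['joint_pos'].round(3))"
```

```text
clock: 4.6
position: [0.3976, -0.0005, 0.7768]
ee_rot: [0.979, 0.008, 0.206, -0.003]
ft_force: [0.2, -0.5, 1.2]
grip_width: -0.0
grasp_force: 0.0
[ 0.866 -0.09  -0.798  0.73  -0.109  2.058 -1.569]
```

```bash
python3 -m creep '{"slide":[[0.01,0,-0.05],[0.01,0,-0.05],[0.01,0,-0.05]],"twist":[0,0,0]}'; python3 -c "
from workcell import manip;print(manip.get_obs()['joint_pos'].round(3))"
```

```text
clock: 4.97
position: [0.3714, -0.0009, 0.8277]
ee_rot: [0.964, 0.008, 0.264, -0.003]
ft_force: [-0.7, 0.8, 0.2]
grip_width: -0.001
grasp_force: 0.0
[ 0.682 -0.123 -0.58   0.649 -0.138  2.058 -1.566]
```

```bash
python3 -m creep '{"slide":[[0.01,0,-0.05]],"twist":[0]}'
python3 - <<'E'
from workcell import manip
from scipy.spatial.transform import Rotation as R
import numpy as np
o=manip.get_obs();M=R.from_quat(o["ee_rot"]).as_matrix();print(o["joint_pos"].round(3));print(M.round(3))
print(np.degrees(np.arccos(-M[2,2])))
E
```

```text
clock: 5.1
position: [0.3598, -0.0011, 0.8437]
ee_rot: [0.959, 0.008, 0.283, -0.003]
ft_force: [-0.0, 0.1, 0.0]
grip_width: 0.003
grasp_force: 0.0
[ 0.622 -0.138 -0.509  0.626 -0.148  2.058 -1.565]
[[ 0.84   0.017  0.543]
 [ 0.013 -1.     0.011]
 [ 0.543 -0.002 -0.84 ]]
32.88268981237059
```

```bash
python3 -m creep '{"slide":[[-0.014,0.0093,0.0356],[-0.014,0.0093,0.0356],[-0.014,0.0093,0.0356],[-0.014,0.0093,0.0356],[-0.014,0.0093,0.0356],[-0.014,0.0093,0.0356],[-0.014,0.0093,0.0356],[-0.014,0.0093,0.0356]],"twist":[0,0,0,0,0,0,0,0]}' && python3 -m creep '{"slide":[[-0.014,0.0093,0.0356],[-0.014,0.0093,0.0356],[-0.014,0.0093,0.0356],[-0.014,0.0093,0.0356],[-0.014,0.0093,0.0356],[-0.014,0.0093,0.0356],[-0.014,0.0093,0.0356],[0,0,0]],"twist":[0,0,0,0,0,0,0,0]}'
cat > w.py <<'E'
from h import *
import sys
from scipy.spatial.transform import Rotation as R
o=manip.get_obs();M=R.from_quat(o["ee_rot"]).as_matrix();print(o["joint_pos"].round(3),np.degrees(np.arccos(-M[2,2])).round(1))
g=np.array(eval(sys.argv[1]));print("pos",o["position"].round(4),"slide to goal",(M.T@(g-o["position"])).round(4))
E
python3 w.py "[.484,-.147,.245]"
```

```text
clock: 6.1
position: [0.4216, -0.0743, 0.5416]
ee_rot: [0.959, 0.008, 0.282, -0.003]
ft_force: [-1.4, -0.4, 0.4]
grip_width: -0.001
grasp_force: 0.0
clock: 7.1
position: [0.4741, -0.1375, 0.2773]
ee_rot: [0.96, 0.007, 0.28, -0.004]
ft_force: [0.4, 0.6, 0.7]
grip_width: 0.0
grasp_force: 0.0
[ 0.541 -0.349 -0.179  2.151 -0.358  0.828 -1.024] 32.5
pos [ 0.4741 -0.1375  0.2773] slide to goal [-0.0092  0.0098  0.0325]
```

```bash
python3 -m creep '{"slide":[[-0.009,0.01,0.03],[0,0,0.035],[0,0,0.035],[0,0,0.035],[0,0,0.035],[0,0,0]],"twist":[0,0,0,0,0,0]}'; python3 w.py "[.593,-.147,.077]"
python3 - <<'E'
from h import *
p,d=manip.camera("side");cv2.imwrite("pics/side1.png",cv2.resize(p[150:290,210:390],None,fx=4,fy=4,interpolation=cv2.INTER_CUBIC))
E
```

```text
clock: 7.85
position: [0.5605, -0.1452, 0.1322]
ee_rot: [0.96, 0.008, 0.282, -0.004]
ft_force: [0.7, 0.3, 0.8]
grip_width: 0.004
grasp_force: 0.0
[ 0.487  0.018 -0.222  2.175 -0.375  0.423 -0.985] 32.7
pos [ 0.5605 -0.1452  0.1322] slide to goal [-0.0025  0.0026  0.0639]
```

View pics/side1.png

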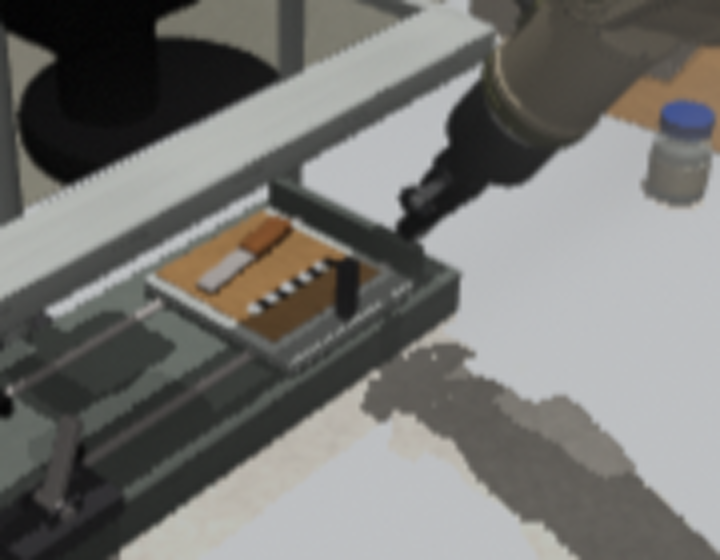

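The fingertip is at crop (405,232), the post at (346,290), and the gripper clears the bar. I'm going in beside the post, then pushing +y (tool −y) gently.

```bash
python3 -m creep '{"slide":[[-0.0025,0.0015,0.022],[0,0,0.021],[0,0,0.021],[0,0,0]],"twist":[0,0,0,0]}'; python3 -m creep '{"slide":[[0,-0.006,0],[0,-0.006,0],[0,-0.003,0],[0,0,0]],"twist":[0,0,0,0]}';python3 w.py "[.593,-.125,.077]"
```

```text
clock: 8.4
position: [0.5931, -0.1471, 0.0788]
ee_rot: [0.959, 0.008, 0.283, -0.003]
ft_force: [-0.2, 0.3, 0.0]
grip_width: -0.001
grasp_force: 0.0
clock: 8.9
position: [0.5926, -0.1316, 0.0779]
ee_rot: [0.959, 0.008, 0.283, -0.003]
ft_force: [1.1, 0.8, -0.1]
grip_width: -0.002
grasp_force: 0.0
[ 0.421  0.164 -0.217  2.16  -0.343  0.277 -1.033] 32.8
pos [ 0.5926 -0.1316  0.0779] slide to goal [-0.     -0.0066  0.0011]
```

Small pushes, reading the force after each.

```bash
for i in 1; do python3 -m creep '{"slide":[[0,-0.003,0],[0,-0.003,0]],"twist":[0,0]}'; python3 -m creep '{"slide":[[0,-0.002,0],[0,0,0]],"twist":[0,0]}'; python3 -m creep '{"slide":[[0,-0.002,0],[0,0,0]],"twist":[0,0]}'; done | grep -E "position|ft"
```

```text
position: [0.5924, -0.126, 0.0775]
ft_force: [-0.5, -1.2, -0.1]
position: [0.5923, -0.1239, 0.0775]
ft_force: [-0.6, -0.3, -0.6]
position: [0.5923, -0.122, 0.0775]
ft_force: [-0.9, -1.2, -1.2]
```

```bash
(python3 -m creep '{"slide":[[0,-0.002,0],[0,0,0]],"twist":[0,0]}'; python3 -m creep '{"slide":[[0,-0.002,0],[0,0,0]],"twist":[0,0]}';python3 -m creep '{"slide":[[0,-0.002,0],[0,0,0]],"twist":[0,0]}' )| grep -E "position|ft"
python3 - <<'E'
from h import *
p,d=manip.camera("side");cv2.imwrite("pics/side2.png",cv2.resize(p[150:290,210:390],None,fx=4,fy=4,interpolation=cv2.INTER_CUBIC))
E
```

```text
position: [0.5923, -0.1211, 0.0776]
ft_force: [1.0, -6.3, -2.8]
position: [0.5922, -0.1207, 0.0776]
ft_force: [3.2, -10.7, -3.9]
position: [0.5922, -0.1202, 0.0776]
ft_force: [4.0, -16.0, -6.8]
```

View pics/side2.png

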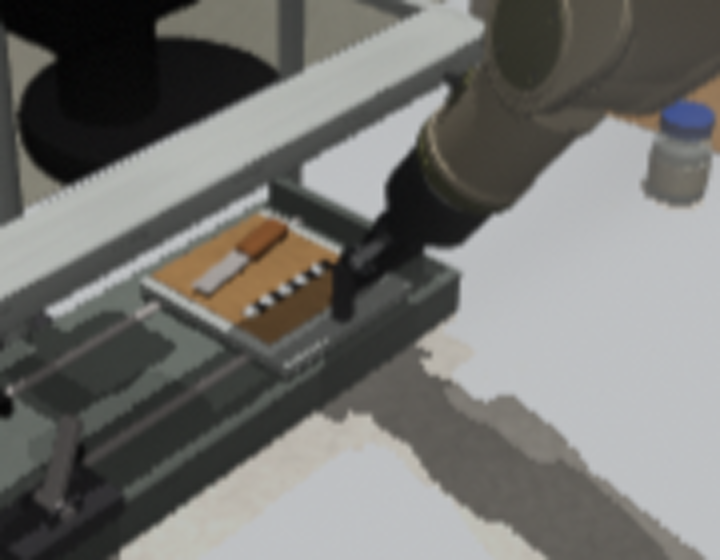

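The tray stopped dead: force rose to 16 N with hardly any movement after about 4 mm of travel, so it is locked. I'll back off and go to the lever.

```bash
python3 -m creep '{"slide":[[0,0.01,0],[0,0.01,0],[0,0,-0.045],[0,0,-0.045],[0,0,-0.045],[0,0,0]],"twist":[0,0,0,0,0,0]}' && python3 -m creep '{"slide":[[0,-0.04,0],[0,-0.04,0],[0,-0.04,0],[0,-0.04,0],[0,-0.04,0],[0,-0.04,0],[0,-0.03,0],[0,0,0]],"twist":[0,0,0,0,0,0,0,0]}'; python3 w.py "[.583,.140,.093]"
```

```text
clock: 11.2
position: [0.52, -0.1379, 0.1948]
ee_rot: [0.958, 0.008, 0.285, -0.002]
ft_force: [0.5, 0.5, 0.2]
grip_width: 0.002
grasp_force: 0.0
clock: 12.2
position: [0.5147, 0.1355, 0.1912]
ee_rot: [0.959, 0.01, 0.282, -0.004]
ft_force: [0.0, -0.3, -0.2]
grip_width: 0.001
grasp_force: 0.0
[ 0.525 -0.235 -0.908  2.19   0.048  0.563 -2.004] 32.8
pos [0.5147 0.1355 0.1912] slide to goal [ 0.0043 -0.0028  0.1196]
```

```bash
python3 -m creep '{"slide":[[0.004,0,0.03],[0,0,0.03],[0,0,0.03],[0,0,0.03],[0,0,0]],"twist":[0,0,0,0,0]}'; python3 w.py "[.583,.140,.093]"
python3 - <<'E'
from h import *
p,d=manip.camera("side");cv2.imwrite("pics/side3.png",cv2.resize(p[190:310,170:320],None,fx=4,fy=4,interpolation=cv2.INTER_CUBIC))
E
```

```text
clock: 12.82
position: [0.5697, 0.1336, 0.1072]
ee_rot: [0.96, 0.008, 0.279, -0.004]
ft_force: [-0.0, 0.9, 0.3]
grip_width: -0.002
grasp_force: 0.0
[ 0.471  0.139 -0.928  2.159  0.753  0.477 -2.582] 32.4
pos [0.5697 0.1336 0.1072] slide to goal [ 0.0037 -0.0061  0.0192]
```

View pics/side3.png

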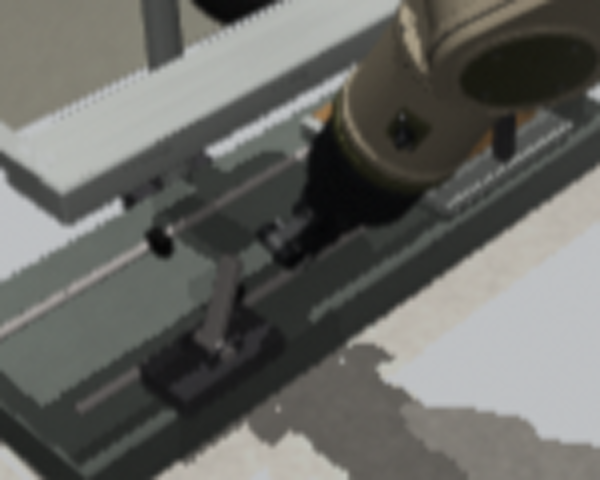

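The lever is at crop (220,305), and the fingers are in front and to its right. Joint 7 is almost at its limit, so I'll pull back and turn the shut gripper half a turn, which leaves its shape the same.

```bash
python3 -m creep '{"slide":[[0,0,-0.04],[0,0,-0.04],[0,0,0],[0,0,0]],"twist":[0,0,10,10]}'; python3 w.py "[.583,.140,.093]"
```

```text
clock: 13.38
position: [0.5331, 0.1302, 0.1691]
ee_rot: [0.946, -0.163, 0.276, -0.05]
ft_force: [0.6, 0.3, 0.7]
grip_width: -0.003
grasp_force: 0.0
[ 0.677 -0.145 -1.059  2.175  0.174  0.516 -2.452] 32.6
pos [0.5331 0.1302 0.1691] slide to goal [-0.0021 -0.0091  0.091 ]
```

```bash
python3 -m creep '{"slide":[[0,0,0],[0,0,0],[0,0,0],[0,0,0],[0,0,0],[0,0,0],[0,0,0],[0,0,0]],"twist":[-10,-10,-10,-10,-10,-10,-10,-10]}' >/dev/null; python3 -m creep '{"slide":[[0,0,0],[0,0,0],[0,0,0],[0,0,0],[0,0,0],[0,0,0],[0,0,0],[0,0,0]],"twist":[-10,-10,-10,-10,-10,-10,-10,-10]}'>/dev/null;python3 -m creep '{"slide":[[0,0,0],[0,0,0],[0,0,0],[0,0,0],[0,0,0]],"twist":[-10,-10,-10,-10,0]}'; python3 w.py "[.583,.140,.093]"
```

```text
clock: 16.0
position: [0.533, 0.1304, 0.1689]
ee_rot: [-0.006, 0.96, 0.002, 0.28]
ft_force: [-0.4, -0.2, 0.4]
grip_width: -0.001
grasp_force: 0.0
[ 0.187 -0.109 -0.619  2.191  0.322  0.541  0.902] 32.5
pos [0.533  0.1304 0.1689] slide to goal [-0.0014  0.0089  0.0909]
```

```bash
python3 -m creep '{"slide":[[-0.001,0,0.03],[0,0.002,0.03],[0,0.002,0.031],[0,0,0]],"twist":[0,0,0,0]}'; python3 w.py "[.583,.140,.093]"; (python3 -m creep '{"slide":[[0,0.005,0],[0,0.005,0],[0,0.005,0],[0,0.005,0]],"twist":[0,0,0,0]}' ;python3 -m creep '{"slide":[[0,0.005,0],[0,0.005,0],[0,0,0]],"twist":[0,0,0]}')|grep -E "pos|ft"
```

```text
clock: 16.5
position: [0.582, 0.135, 0.0903]
ee_rot: [-0.004, 0.961, 0.003, 0.278]
ft_force: [0.5, 0.7, -0.1]
grip_width: 0.004
grasp_force: 0.0
[ 0.17   0.16  -0.623  2.152  0.777  0.442  0.515] 32.3
pos [0.582  0.135  0.0903] slide to goal [-0.0023  0.005  -0.0017]
position: [0.5825, 0.1559, 0.0926]
ft_force: [0.2, 0.6, -0.1]
position: [0.5821, 0.1651, 0.0917]
ft_force: [-1.5, -2.9, 0.9]
```

In contact with the lever at about 3 N. I'll push it on over.

```bash
(python3 -m creep '{"slide":[[0,0.005,0],[0,0.005,0],[0,0.005,0],[0,0,0]],"twist":[0,0,0,0]}' ;python3 -m creep '{"slide":[[0,0.005,0],[0,0.004,0],[0,0,0]],"twist":[0,0,0]}';python3 -m creep '{"slide":[[0,0.004,0],[0,0,0]],"twist":[0,0]}';python3 -m creep '{"slide":[[0,0.003,0],[0,0,0]],"twist":[0,0]}')|grep -E "pos|ft"
```

```text
position: [0.5822, 0.1811, 0.0922]
ft_force: [-0.2, -1.1, 1.0]
position: [0.5821, 0.1894, 0.0922]
ft_force: [-0.3, -3.5, 2.6]
position: [0.582, 0.1931, 0.0919]
ft_force: [0.4, -4.9, 1.7]
position: [0.5819, 0.1956, 0.0917]
ft_force: [1.7, -5.8, 0.7]
```

```bash
(python3 -m creep '{"slide":[[0,0.002,0],[0,0,0]],"twist":[0,0]}';python3 -m creep '{"slide":[[0,0.002,0],[0,0,0]],"twist":[0,0]}';python3 -m creep '{"slide":[[0,0.002,0],[0,0,0]],"twist":[0,0]}')|grep -E "pos|ft"
```

```text
position: [0.5818, 0.1971, 0.0915]
ft_force: [0.5, -6.3, -0.8]
position: [0.5819, 0.1975, 0.0913]
ft_force: [0.3, -10.5, 2.0]
position: [0.5819, 0.1977, 0.0911]
ft_force: [-1.5, -15.2, 4.5]
```

The force is climbing with no motion, so the lever is at its far stop. I'll back off, retreat and check.

```bash
python3 -m creep '{"slide":[[0,-0.01,0],[0,-0.015,0],[0,0,-0.045],[0,0,-0.045],[0,0,-0.045],[0,-0.03,0],[0,-0.04,0],[0,-0.04,0]],"twist":[0,0,0,0,0,0,0,0]}'; python3 -m creep '{"slide":[[0,-0.04,0],[0,-0.04,0],[0,-0.04,0],[0,-0.04,0],[0,-0.03,0],[0,0,0]],"twist":[0,0,0,0,0,0]}'; python3 w.py "[.593,-.147,.077]"
python3 - <<'E'
from h import *
p,d=manip.camera("side");cv2.imwrite("pics/side4.png",cv2.resize(p[170:310,140:340],None,fx=4,fy=4,interpolation=cv2.INTER_CUBIC))
E
```

```text
clock: 20.5
position: [0.5113, 0.066, 0.2063]
ee_rot: [-0.007, 0.96, 0.003, 0.281]
ft_force: [0.3, 0.3, -0.9]
grip_width: 0.004
grasp_force: 0.0
clock: 21.25
position: [0.5141, -0.1252, 0.2057]
ee_rot: [-0.005, 0.96, 0.002, 0.28]
ft_force: [0.2, -0.2, 0.3]
grip_width: -0.002
grasp_force: 0.0
[ 0.167 -0.222  0.065  2.213 -0.209  0.606  1.955] 32.5
pos [ 0.5141 -0.1252  0.2057] slide to goal [ 0.0029 -0.0228  0.1508]
```

View pics/side4.png

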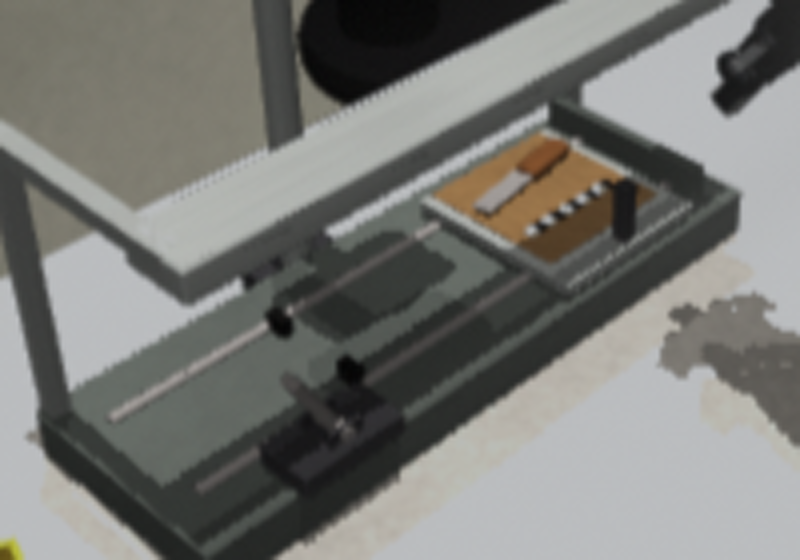

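The lever now leans fully left, tip at crop (290,380). Back to the post.

```bash
python3 -m creep '{"slide":[[0.002,-0.02,0.02],[0,0,0.035],[0,0,0.035],[0,0,0.03],[0,0,0.029],[0,0,0]],"twist":[0,0,0,0,0,0]}'; python3 w.py "[.593,-.128,.077]"
```

```text
clock: 22.05
position: [0.592, -0.1405, 0.0767]
ee_rot: [-0.007, 0.961, 0.003, 0.278]
ft_force: [0.5, -0.5, 0.2]
grip_width: 0.001
grasp_force: 0.0
[ 0.131  0.16   0.108  2.163 -0.521  0.308  2.277] 32.3
pos [ 0.592  -0.1405  0.0767] slide to goal [-0.0012  0.0125  0.0004]
```

```bash
python3 -m creep '{"slide":[[0,0.005,0],[0,0.005,0],[0,0.003,0],[0,0.003,0],[0,0.003,0],[0,0.003,0],[0,0.003,0],[0,0.003,0]],"twist":[0,0,0,0,0,0,0,0]}' |grep -E "pos|ft"; python3 -m creep '{"slide":[[0,0.004,0],[0,0.004,0],[0,0,0]],"twist":[0,0,0]}' ; python3 w.py "[.590,.02,.077]"
```

```text
position: [0.5919, -0.1147, 0.0788]
ft_force: [-1.4, -1.4, 0.8]
clock: 23.42
position: [0.5918, -0.1058, 0.0787]
ee_rot: [-0.007, 0.96, 0.003, 0.279]
ft_force: [-0.8, 0.2, 0.3]
grip_width: -0.0
grasp_force: 0.3
[ 0.022  0.134  0.138  2.191 -0.405  0.28   2.098] 32.4
pos [ 0.5918 -0.1058  0.0787] slide to goal [0.001  0.1258 0.0016]
```

Past the old stop, so the tray is free. I'll slide it steadily.

```bash
python3 -m creep '{"slide":[[0,0.008,0],[0,0.008,0],[0,0.008,0],[0,0.008,0],[0,0.008,0],[0,0.008,0],[0,0.008,0],[0,0,0]],"twist":[0,0,0,0,0,0,0,0]}' |grep -E "pos|ft";python3 -m creep '{"slide":[[0,0.008,0],[0,0.008,0],[0,0.008,0],[0,0.008,0],[0,0.008,0],[0,0.008,0],[0,0.006,0],[0,0,0]],"twist":[0,0,0,0,0,0,0,0]}' |grep -E "pos|ft";  python3 w.py "[.590,.035,.077]"
```

```text
position: [0.5909, -0.0495, 0.0786]
ft_force: [-1.1, 0.7, -0.2]
position: [0.5901, 0.0038, 0.0787]
ft_force: [-1.6, -0.3, -0.3]
[-0.372  0.099  0.268  2.234  0.104  0.25   1.379] 32.4
pos [0.5901 0.0038 0.0787] slide to goal [0.0006 0.0312 0.0016]
```

```bash
(python3 -m creep '{"slide":[[0,0.006,0],[0,0.006,0],[0,0.006,0],[0,0.006,0],[0,0,0]],"twist":[0,0,0,0,0]}'; python3 -m creep '{"slide":[[0,0.003,0],[0,0.002,0],[0,0,0]],"twist":[0,0,0]}'; python3 -m creep '{"slide":[[0,0.002,0],[0,0,0]],"twist":[0,0]}';python3 -m creep '{"slide":[[0,0.002,0],[0,0,0]],"twist":[0,0]}' )|grep -E "pos|ft"
```

```text
position: [0.5898, 0.0275, 0.0787]
ft_force: [-2.2, 0.6, 0.2]
position: [0.5897, 0.0324, 0.0787]
ft_force: [-3.0, -0.8, -0.2]
position: [0.5897, 0.0346, 0.0788]
ft_force: [-2.0, -0.7, -0.2]
position: [0.5897, 0.0351, 0.0787]
ft_force: [-3.1, -6.4, 0.8]
```

```bash
(python3 -m creep '{"slide":[[0,0.002,0],[0,0,0]],"twist":[0,0]}';python3 -m creep '{"slide":[[0,0.002,0],[0,0,0]],"twist":[0,0]}' )|grep -E "pos|ft"
```

```text
position: [0.5896, 0.0352, 0.0787]
ft_force: [-3.4, -13.5, 2.0]
position: [0.5896, 0.0353, 0.0787]
ft_force: [-4.2, -19.7, 4.3]
```

The tray is at its firm stop at y ≈ 0.035, as predicted. I'll let go, retreat and check.

```bash
python3 -m creep '{"slide":[[0,-0.01,0],[0,-0.012,0],[0,0,-0.045],[0,0,-0.045],[0,0,-0.045],[0,-0.05,-0.03],[0,-0.05,-0.03],[0,-0.05,0]],"twist":[0,0,0,0,0,0,0,0]}'; python3 -m creep '{"slide":[[0,-0.05,0],[0,-0.05,0],[0,0,0]],"twist":[0,0,0]}'|grep -E "pos|ft"
python3 - <<'E'
from h import *
p,d=manip.camera("side");cv2.imwrite("pics/side5.png",cv2.resize(p[170:310,140:340],None,fx=4,fy=4,interpolation=cv2.INTER_CUBIC))
E
```

```text
clock: 28.42
position: [0.4884, -0.1348, 0.2468]
ee_rot: [-0.006, 0.959, 0.003, 0.283]
ft_force: [0.2, -0.1, -0.2]
grip_width: -0.001
grasp_force: 0.0
position: [0.489, -0.2374, 0.2443]
ft_force: [0.2, 1.5, 0.2]
```

View pics/side5.png

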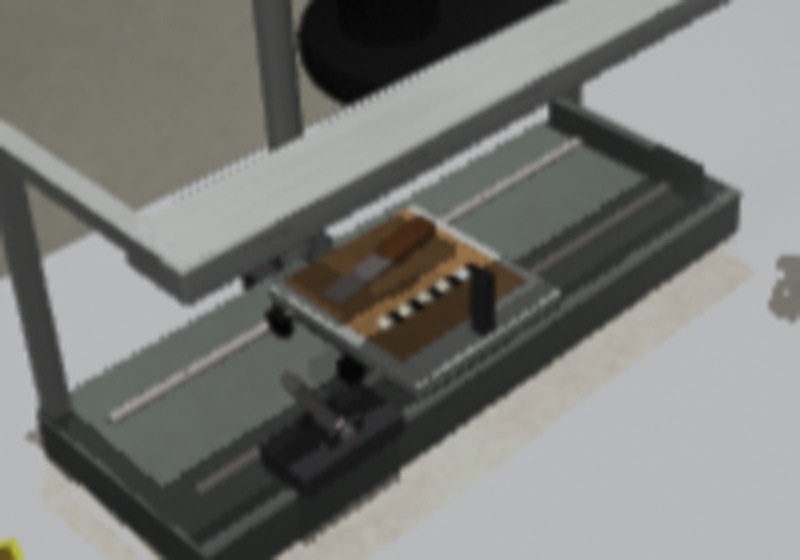

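The tray is against both stop buttons, at crop (280,320) and (350,370). The post is at (483,300), the lever is still over to the left, and the arm is clear.

```bash
python3 -c "
from workcell import manip;print(manip.hand_in())"
```

```text
the job is handed in; nothing more can be done
None
```

The tray was locked at first, so I threw the lever fully over to the left, slid the tray by its post until it hit the stop under the camera, let go, and handed the job in at about 29 s; the bystanders were not touched.

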